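Hold a dowelled mallet head together

TASK

The lower half of a wooden mallet head sits on the sled of the boring jig, under the steel bridge: pull the sled by its upright wooden handle all the way out to its stop. Then take the matching upper half from the bench (the one with the tapered end, not the shorter square-ended spare), set it over the two dowels with its tapered end above the lower half's tapered end, and press it fully home with the sled still out. Finish while still holding it pressed down, with a push of about a kilogram or more (10 N), as one does while glue grabs; do not let go, and leave the other things on the bench where they are.

Things in the scene. Friction and masses are not known exactly. Their poses are not given: they have to be found in the camera images.
- sled (a joint): Sliding sled of the boring jig, m: 0 = pushed in, with the lower half under the bridge; 0.15 = pulled out to its end stop. It slides along the +y axis of lower_face, with about 2 N of friction, and stays where it is left.
- sled_handle (a point): Grip centre of the sled's upright wooden handle, a post 24 mm wide across the sliding direction (x) and 30 mm along it (y); its top is 24 mm above this point, which is 60 mm above the bench. Axes as lower_face; it is 115 mm along +y from the centre of the lower half, and moves with it.
- bridge (a point): Centre of the underside of the jig's fixed steel bridge, 100 mm above the bench; the beam is 70 mm along y, 144 mm along x and 20 mm thick, on posts 60 to 72 mm to either side in x. It stands over the centre of the lower half when the sled is at 0. Axes as lower_face.
- lower_face (a point): Centre of the mating (top) face of the lower half, 58 mm above the bench, fixed on the sled. z up, y along the half to its tapered end and the handle. Light wood, 60 mm wide (x), y -65 to +63 mm, 40 mm high; beyond y +45 the corners are cut at 45 degrees to an end 24 mm wide. A groove 26 wide, 10 deep crosses it at y -8.5 mm.
- dowel_a (a point): Tip of the dowel at y = -44 mm, x = 0 of lower_face: wood, 12 mm thick, standing 22 mm above the face, its last 8 mm tapering to 7 mm. Axes as lower_face.
- dowel_b (a point): Tip of the other, equal dowel, at y = +25 mm, x = 0 of lower_face (nearer the tapered end).
- upper_center (a point): Centre (half-way up) of the loose upper half: light wood, 0.15 to 0.3 kg, same outline as the lower half (60 mm wide in x, y -65 to +63, 40 high, +y end tapered), lying mating face down. In that face: the groove and two blind holes 14 mm wide, 28 deep, at y = -44 and +25 mm, x = 0. z up. Seated, it is 20 mm above lower_face, axes alike.
- upper_nose (a point): Middle of the flat at the tapered end of the upper half, 63 mm along +y from upper_center, same axes.
- upper_half: The same upper half; origin at the centre of its underside, 20 mm below upper_center, same axes.
- jig: The whole boring jig: a fixed plywood base with aluminium guides, carrying the bridge, the sled and the lower half. Its origin is on the bench under the centre of the lower half as it stands when the sled is at 0.15; axes as lower_face.
- spare_half: A spare half of another mallet, not to be used: light wood, 60 x 96 x 36 mm, both ends square, no holes; origin at the centre of its underside. It and the upper half lie at two places on the near side of the jig, either way round.
- tape: Bystander: paper tape roll, 56 mm wide, 19 mm high, origin at centre of underside.
- glue: Bystander: white glue bottle, 54 mm wide, 150 mm high, origin at centre of underside.
- tin: Bystander: metal tin, 72 mm wide, 85 mm high, origin at centre of underside.
- offcut: Bystander: wood offcut 70 x 120 x 28 mm, origin at centre of underside.
- handle: Bystander: mallet handle blank, 26 x 280 x 20 mm (long in y), on the robot's left, origin at centre of underside.
- screwdriver: Bystander: screwdriver, 220 mm long, lying along its x axis.

How it is judged:
On the way, in this order (a step that is already met when the one before it is completed fails the run):
1. the sled is pulled out to its stop (value of joint sled above 0.143 m), for 0.2 s.
2. the upper half is seated on the dowels, tapered ends together (x of upper_center in the frame of lower_face between -0.004 and 0.004 m and y of upper_center in the frame of lower_face between -0.004 and 0.004 m and z of upper_center in the frame of lower_face between 0.017 and 0.0225 m and y of upper_nose in the frame of lower_face above 0.058 m and angle between the z axis of upper_center and the z axis of lower_face, either way round below 0.04 rad and angle between the y axis of upper_center and the y axis of lower_face, either way round below 0.05 rad), for 0.2 s.
At the end, for the whole second after the job is handed in: The upper half is seated on the dowels: within 4 mm sideways, 3 mm low to 2.5 mm high, 2 degrees of tilt, tapered ends together; the sled is at least 138 mm out; the fingers are still on the upper half and the halves press on each other with more than 6 N, all at rest, for the last second (all of step 2 and value of joint sled above 0.138 m and contact force between upper_half and jig above 6 N and contact force between the fingers and upper_half above 3 N and linear speed of upper_half below 0.01 m/s); the arm keeps its last pose, push and grip.
It fails at once if a bystander was moved more than 40 mm (distance of any of spare_half, tape, glue, tin, offcut, handle, screwdriver from where it was at the start of the episode above 0.04 m).
It also fails if it takes over 56 s, if anything falls off the work surface, if the arm or the gripper's body presses on something with over 40 N, if the wrist force passes 120 N, or if a joint passes its speed limit or range.

ROBOT

A 7-joint arm with a two-finger parallel gripper is mounted at the origin on the work surface. World frame = base frame: x ahead of the robot, y to its left, z up, the work surface at z = 0. Lengths are in m, angles in rad, forces in N, time in s.
With the tool pointing down it reaches from about 0.4 to 0.875 m from the base axis. Payload 19.3 kg.
Tool frame: the origin (TCP) lies between the finger pads; the fingertips stand 17 mm ahead of it and the grasp point (between the pads) lies 2 mm behind it; z points along the fingers, x is the direction in which the jaws open and shut, and the axes are right-handed (so a half turn about z gives the same grasp; the last joint's range is limited). The gripper opens to 85 mm and grips with 20 to 120 N. Pads are 22 mm wide; open, the fingers measure 114 mm over their backs; the gripper's body (76 mm by 85 mm) begins 54 mm behind the grasp point. The pads swing forward as they close: fully open they stand 13 mm farther back than shut.
Start: joints at [-1.409, 0.521, -0.036, 1.599, 0.021, 1.021, -0.113], TCP at [0.144, 0.608, 0.209] pointing down, gripper open.
Joint ranges: [-2.91, 2.91], [-0.3, 2.13], [-1.5, 1.42], [0.17, 2.43], [-1.26, 4.41], [0.16, 1.93], [-2.52, 2.52]. Speed limits (rad/s): [1.89, 1.89, 2.39, 2.39, 3.01, 3.01, 3.01].

INTERFACE

Orientations are given as [roll, pitch, yaw] about the fixed x, y, z axes, in that order (R = Rz(yaw) Ry(pitch) Rx(roll)).
In Python, from workcell import bot gives the robot as it stands. The module is installed in compiled form; this text tells all that it offers.
- The arm moves only by the tool arm_command, never from a script. Its argument "targets" is a list of rows, each a list of 6 numbers: the shift along the tool's x, y, z in mm, then the turn, a rotation vector about the tool's x, y, z in degrees. In form: [[x, y, z, wx, wy, wz], ...]. A call has 1 to 8 rows; each row shifts and turns the pose as measured when the row begins, along the tool's axes as they then stand; what a row does not reach is not made up. A row lasts 1/10 s, in which the tool goes at most 50 mm and 8.59 degrees, less where a joint would pass 70% of its speed; a pose out of reach is approached as far as the arm can. A call is refused whole if a number of a shift passes 50 or a number of a turn 8.59, either way. A call with a gripper value outside its range is refused whole. "grip" is the opening in per cent of the stroke, from 0 (shut) to 100 (fully open), set as the call begins (left out, the last holds). The fingers move at their own pace and stop on an object; "grip_force" is the grip in N (left out, the last holds). Time passes only in rows, so rows that do not move let the fingers close. It gives the time, the measured TCP pose, the force and the opening at its end, in the units of the state.
- bot.observe(): the state, without advancing time (a new reading comes with each control period).
- bot.grab_frame(name): name is "side" or "top"; returns a dict with "color" (384x512x3 uint8, red, green, blue), "depth" (384x512 float32, m along the optical axis (not along the pixel's ray), 0 where there is no reading), "fov_y" (degrees; the focal length in pixels is half the picture's height over the tangent of half this angle, whatever the lens; pixels are square), "cx", "cy" (the principal point, pixels), "R" (3x3) and "t" (3): a world point X has camera coordinates R X + t. Camera axes: x right, y down, z forward; pixel columns grow to the right and rows downward; lengths in m; the calibration is good to about 2 mm. A picture is of the moment at which its call begins.
- bot.job_done(): hands the job in, once; it reports no verdict.
The state is a dict: "clock": time; "qpos": joint angles; "qd": joint speeds; "joint_efforts": joint torques, N m; "position": TCP position; "tool_rot": TCP orientation; "force": force on the tool from outside, world axes, zero at the start; "moment": the same for the moment, N m; "grip_width": finger opening in m.
Only numpy, scipy, OpenCV 4.12 (cv2) and the standard library are available. Lean on these libraries where they do the work, as an engineer would, in place of code of your own. Each camera call takes 0.05 s, during which the arm holds its last target. There are 200 camera calls.

## Working session

There is one attempt and no reset: what is moved stays moved. The work goes in short steps, Python scripts to look and compute and a tool call to move; the robot and the scene stay as the last step left them, time stands still between calls to the robot, and variables do not carry over. Pictures are saved under pics/ and viewed, about 8 in all and at most 12, crops included, and the job is handed in when it is done.

Besides the shell and the picture viewer there is one more tool, called after "Call:" as name([rows], argument=value, ...), one row to a line, values as JSON. arm_command: Moves the arm, as the interface text tells. Its arguments: {"type":"object","properties":{"targets":{"type":"array"},"grip":{"type":"number"},"grip_force":{"type":"number"}},"required":["targets"]}

```bash
mkdir -p pics; cat > h.py <<'E'
import numpy as np, cv2
from workcell import bot
def grab(n):
    f=bot.grab_frame(n); f['f']=f['color'].shape[0]/2/np.tan(np.radians(f['fov_y'])/2); return f
def save(f,p,s=1): cv2.imwrite('pics/'+p,cv2.resize(f['color'][:,:,::-1],None,fx=s,fy=s))
def cloud(f):
    d=f['depth'];v,u=np.mgrid[:d.shape[0],:d.shape[1]]
    c=np.stack([(u-f['cx'])/f['f']*d,(v-f['cy'])/f['f']*d,d],-1)
    X=(c-f['t'])@f['R']; X[d==0]=np.nan; return X
E
python3 - <<'E'
from h import *
for n in('top','side'):
    f=grab(n);save(f,n+'0.png',1.5);np.savez(n+'0.npz',**f);print(n,f['fov_y'],-f['R'].T@f['t'],f['R'][2])
print(bot.observe())
E
```

```text
top 42.80288939934084 [ 0.44188548 -0.02157269  1.36233849] [ 0.07857747  0.02082096 -0.99669056]
side 46.39322333708635 [ 0.04810658 -1.01001479  0.96914585] [ 0.33191919  0.70621363 -0.62537346]
{'clock': 0.1, 'qpos': array([-1.40919814,  0.52198901, -0.03628823,  1.59994029,  0.02120171,
        1.02112763, -0.11279706]), 'qd': array([-0.00036757, -0.00414859,  0.00156533, -0.00125694, -0.00083341,
       -0.00125942,  0.0007579 ]), 'joint_efforts': array([ 2.44748691e-03, -9.28490210e+01,  1.98349401e+00, -3.70533371e+01,
        1.80882605e-02,  5.34613282e-03,  7.63923504e-05]), 'position': array([0.14356216, 0.60794556, 0.20836602]), 'tool_rot': array([3.14149523e+00, 1.07505335e-03, 1.33895676e+00]), 'force': array([-0.12843266,  0.0436847 , -0.44981957]), 'moment': array([ 0.03380504,  0.01227514, -0.05490359]), 'grip_width': 0.08544337770655334}
```

View pics/top0.png

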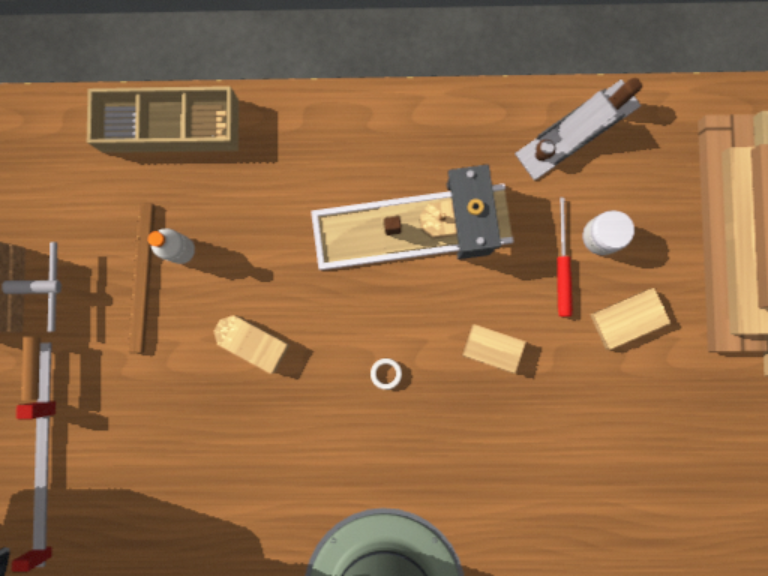

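View pics/side0.png

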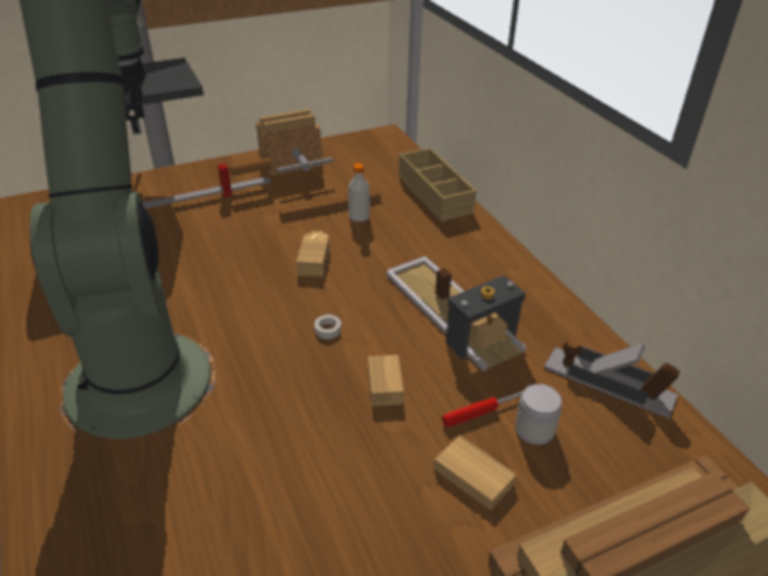

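The top view shows the upper half at (250,343), its tapered end to the left, and the spare at (495,348). The sled handle is at (393,225), and the bridge at (473,210) with the dowels partly under it. The side view shows the same layout: upper half (313,254), handle (443,283).

```bash
cat > m.py <<'E'
from h import *
from scipy.optimize import minimize
def poly(inset=0): return np.array([[-30,-65],[30,-65],[30,45],[12,63],[-12,63],[-30,45]])/1000.
def seg(X,lo,hi,z0,z1):
    m=(X[...,2]>z0)&(X[...,2]<z1)&(X[...,0]>lo[0])&(X[...,0]<hi[0])&(X[...,1]>lo[1])&(X[...,1]<hi[1]); return X[m],m
def fit(P,y0):
    # pose of outline best containing top points: penalise points outside + area mismatch via centroid
    C=poly().astype(np.float32); A=cv2.moments(C.reshape(-1,1,2)); cen=np.array([0,A['m01']/A['m00']])
    def cost(p):
        c,s=np.cos(p[2]),np.sin(p[2]); Q=(P[:,:2]-p[:2])@np.array([[c,-s],[s,c]])
        out=np.maximum(np.maximum(abs(Q[:,0])-.030,np.maximum(Q[:,1]-.063,-.065-Q[:,1])),(abs(Q[:,0])+Q[:,1]-.075)/2**.5)
        e=np.maximum(out,0); return 1e4*np.mean(e**2)*1e2+ 1e4*np.sum((Q.mean(0)-cen)**2)
    return min((minimize(cost,[*P[:,:2].mean(0),y0+d],method='Nelder-Mead',options=dict(xatol=1e-5,fatol=1e-9,maxiter=2000)) for d in(-.1,0,.1)),key=lambda r:r.fun)
E
python3 - <<'E'
from m import *
for n in('top','side'):
    f=dict(np.load(n+'0.npz')); X=cloud(f); np.set_printoptions(precision=4,suppress=True)
    print(n)
    T={'top':[(250,343),(495,348),(393,222),(473,210),(385,374)],'side':[(313,265),(385,365),(443,271),(488,292),(328,320)]}[n]
    for u,v in T: print((u,v),X[int(v/1.5),int(u/1.5)])
    b,_=seg(X,(.3,-.4),(.4,.3),-.05,.02); print('bench z',np.median(b[:,2]))
    up=X[int(T[0][1]/1.5),int(T[0][0]/1.5)]
    P,_=seg(X,up[:2]-.09,up[:2]+.09,.034,.06)
    print('upper',len(P),np.median(P,0),np.percentile(P[:,2],[5,95]), cv2.minAreaRect(P[:,:2].astype(np.float32)*1000))
    r=fit(P,np.arctan2(1,0)-np.pi/2+1.0-1.0 if 0 else 0); 
    for y0 in(-.6,.5): r=fit(P,y0); print(y0,r.x,np.degrees(r.x[2]),r.fun)
    h=X[int(T[2][1]/1.5),int(T[2][0]/1.5)]
    P,_=seg(X,h[:2]-.035,h[:2]+.035,.07,.095); print('handle',len(P),P.min(0),P.max(0),P.mean(0),cv2.minAreaRect(P[:,:2].astype(np.float32)*1000))
    k=X[int(T[3][1]/1.5),int(T[3][0]/1.5)]
    P,_=seg(X,k[:2]-.12,k[:2]+.12,.112,.128); print('bridge',len(P),P.mean(0),cv2.minAreaRect(P[:,:2].astype(np.float32)*1000))
E
```

```text
top
(250, 343) [0.4472 0.239  0.0399]
(495, 348) [ 0.4331 -0.2029  0.0369]
(393, 222) [ 0.6549 -0.0223  0.0866]
(473, 210) [ 0.6668 -0.157   0.129 ]
(385, 374) [ 0.3875 -0.0031 -0.0032]
bench z 0.0004562282558939675
upper 1009 [0.4473 0.2403 0.0405] [0.0364 0.0452] ((448.7987060546875, 242.99424743652344), (127.82257843017578, 60.375675201416016), 61.121341705322266)
-0.6 [ 0.4491  0.2437 -0.5023] -28.780347119422057 0.00017471199225814975
0.5 [ 0.4491  0.2437 -0.5023] -28.780218659609357 0.00017471202141715024
handle 104 [ 0.6425 -0.0329  0.073 ] [ 0.6666 -0.0038  0.0897] [ 0.6542 -0.0194  0.0835] ((654.5411987304688, -18.324687957763672), (29.094581604003906, 24.122045516967773), 89.59488677978516)
bridge 1447 [ 0.6725 -0.1595  0.1204] ((673.8070678710938, -160.0133819580078), (145.4386444091797, 70.98136901855469), 7.539427280426025)
side
(313, 265) [0.4249 0.1837 0.034 ]
(385, 365) [ 0.4429 -0.178   0.0344]
(443, 271) [ 0.6577 -0.0116  0.083 ]
(488, 292) [ 0.6723 -0.164   0.1333]
(328, 320) [0.3968 0.0144 0.0106]
bench z -8.023633411174231e-05
upper 305 [0.4389 0.2239 0.0398] [0.0363 0.0428] ((442.8367919921875, 234.65065002441406), (116.84416198730469, 60.91025161743164), 61.879127502441406)
-0.6 [ 0.4435  0.231  -0.5839] -33.45447066620011 0.4225527841313067
0.5 [ 0.4435  0.231  -0.5839] -33.454381416677776 0.42255278406426366
handle 70 [ 0.6402 -0.0376  0.0703] [ 0.6659 -0.0025  0.0887] [ 0.6513 -0.0246  0.0806] ((651.769287109375, -20.809885025024414), (25.74250030517578, 34.11097717285156), 8.176861763000488)
bridge 758 [ 0.6677 -0.166   0.12  ] ((672.5592651367188, -161.37741088867188), (148.54733276367188, 74.14893341064453), 8.058575630187988)
```

```bash
cat > plan.py <<'E'
import sys; from h import *
from scipy.spatial.transform import Rotation as Ro
# python3 plan.py x y z yawdeg [step_mm] [maxrows]
def plan(p,yaw,step=40,mx=8):
    o=bot.observe(); P=np.array(o['position']); R=Ro.from_euler('xyz',o['tool_rot']); T=Ro.from_euler('xyz',[np.pi,0,np.radians(yaw)])
    e=(R.inv()*T).as_rotvec(); d=np.array(p)-P
    n=max(1,int(np.ceil(max(np.linalg.norm(d)*1000/step,np.degrees(np.linalg.norm(e))/7)))); rows=[]
    for i in range(min(n,mx)):
        k=n-i; s=np.round(R.inv().apply(np.array(p)-P)*1000/k,1); w=np.round(np.degrees((R.inv()*T).as_rotvec())/k,1)
        rows.append([*map(float,s),*map(float,w)]); P=P+R.apply(s/1000); R=R*Ro.from_rotvec(np.radians(w))
    print('t',round(o['clock'],2),'pos',np.round(o['position'],4),'yaw',np.round(np.degrees(o['tool_rot']),1),'F',np.round(o['force'],1),'w',round(o['grip_width'],4),'rows',n)
    print(rows)
if __name__=='__main__':
    a=[float(v) for v in sys.argv[1:]]; plan(a[:3],a[3],*( [a[4]] if len(a)>4 else []))
E
python3 plan.py 0.654 -0.018 0.16 7.75 45
```

```text
t 0.1 pos [0.1436 0.6079 0.2084] yaw [1.80e+02 1.00e-01 7.67e+01] F [-0.1  0.  -0.4] w 0.0854 rows 18
[[-27.3, 35.6, 2.7, 0.0, 0.0, 3.8], [-24.9, 37.3, 2.7, 0.0, 0.0, 3.8], [-22.4, 38.9, 2.7, 0.0, 0.0, 3.8], [-19.8, 40.3, 2.7, 0.0, 0.0, 3.8], [-17.0, 41.5, 2.7, 0.0, 0.0, 3.8], [-14.3, 42.5, 2.7, 0.0, 0.0, 3.8], [-11.4, 43.4, 2.7, 0.0, 0.0, 3.8], [-8.5, 44.1, 2.7, 0.0, 0.0, 3.9]]
```

Call:
arm_command([
  [-27,36,2,0,0,3.8],
  [-25,37,2,0,0,3.8],
  [-22,39,2,0,0,3.8],
  [-20,40,2,0,0,3.8],
  [-17,42,2,0,0,3.8],
  [-14,43,2,0,0,3.8],
  [-11,43,2,0,0,3.8],
  [-9,44,2,0,0,3.8],
], grip=70, grip_force=50)

```text
clock: 0.9
position: [0.3715, 0.3221, 0.1894]
tool_rot: [-3.14, 0.004, 0.799]
force: [0.8, 0.4, 0.6]
grip_width: 0.0598
```

```bash
python3 plan.py 0.654 -0.018 0.16 7.75 45
```

```text
t 0.9 pos [0.3715 0.3221 0.1894] yaw [-179.9    0.2   45.8] F [0.8 0.4 0.6] w 0.0598 rows 10
[[-4.6, 44.0, 2.9, -0.0, 0.0, 3.8], [-1.7, 44.2, 2.9, 0.0, 0.0, 3.8], [1.2, 44.2, 2.9, 0.0, 0.0, 3.8], [4.1, 44.0, 2.9, 0.0, 0.0, 3.8], [7.0, 43.6, 2.9, 0.0, 0.0, 3.8], [9.9, 43.1, 2.9, 0.0, 0.0, 3.8], [12.8, 42.3, 2.9, 0.0, 0.1, 3.8], [15.5, 41.4, 2.9, 0.0, 0.0, 3.8]]
```

Call:
arm_command([
  [-5,44,3,0,0,3.8],
  [-2,44,3,0,0,3.8],
  [1,44,3,0,0,3.8],
  [4,44,3,0,0,3.8],
  [7,44,3,0,0,3.8],
  [10,43,3,0,0,3.8],
  [13,42,3,0,0,3.8],
  [16,41,3,0,0,3.8],
])

```text
clock: 1.7
position: [0.601, 0.0351, 0.1637]
tool_rot: [3.141, 0.004, 0.247]
force: [-0.2, 0.8, 0.7]
grip_width: 0.0596
```

```bash
python3 plan.py 0.654 -0.018 0.13 7.75 25
```

```text
t 1.7 pos [0.601  0.0351 0.1637] yaw [180.    0.3  14.1] F [-0.2  0.8  0.7] w 0.0596 rows 4
[[9.7, 16.1, 8.4, 0.0, 0.1, 1.6], [10.1, 15.8, 8.4, 0.0, 0.1, 1.6], [10.5, 15.6, 8.4, 0.0, 0.0, 1.6], [10.9, 15.2, 8.4, 0.0, 0.1, 1.6]]
```

Call:
arm_command([
  [10,16,8,0,0,1.6],
  [10,16,8,0,0,1.6],
  [10,16,8,0,0,1.6],
  [11,15,8,0,0,1.6],
])

```text
clock: 2.1
position: [0.6566, -0.0262, 0.1295]
tool_rot: [3.139, 0.005, 0.123]
force: [-0.4, 0.1, 0.8]
grip_width: 0.0598
```

```bash
python3 plan.py 0.654 -0.018 0.061 7.75 15
```

```text
t 2.1 pos [ 0.6566 -0.0262  0.1295] yaw [179.8   0.3   7.1] F [-0.4  0.1  0.8] w 0.0598 rows 5
[[-0.2, -1.7, 13.7, 0.0, 0.1, -0.1], [-0.3, -1.7, 13.7, 0.0, 0.0, -0.1], [-0.3, -1.7, 13.7, 0.1, 0.1, -0.2], [-0.3, -1.8, 13.7, 0.0, 0.0, -0.1], [-0.2, -1.7, 13.7, 0.1, 0.1, -0.2]]
```

Call:
arm_command([
  [0,-2,14,0,0,-0.1],
  [0,-2,14,0,0,-0.1],
  [0,-2,14,0,0,-0.1],
  [-1,-2,14,0,0,-0.1],
  [0,0,12,0,0.2,0],
  [0,0,0,0,0,0],
])

```text
clock: 2.7
position: [0.6525, -0.0182, 0.054]
tool_rot: [3.139, 0.005, 0.131]
force: [0.8, -0.7, 0.7]
grip_width: 0.0597
```

Call:
arm_command([
  [0,0,0,0,0,0],
  [0,0,0,0,0,0],
  [0,0,0,0,0,0],
  [0,0,0,0,0,0],
  [0,0,0,0,0,0],
  [0,0,0,0,0,0],
], grip=0)

```text
clock: 3.3
position: [0.6543, -0.0178, 0.0551]
tool_rot: [3.139, 0.001, 0.131]
force: [2.9, -0.0, -9.4]
grip_width: 0.0221
```

```bash
python3 plan.py 0.639 0.095 0.061 7.75 15
```

```text
t 3.3 pos [ 0.6543 -0.0178  0.0551] yaw [1.798e+02 1.000e-01 7.500e+00] F [ 2.9 -0.  -9.4] w 0.0221 rows 8
[[-0.1, -14.2, -0.8, 0.0, 0.0, -0.0], [-0.0, -14.2, -0.8, 0.0, 0.0, -0.0], [-0.1, -14.2, -0.8, 0.0, 0.0, -0.0], [-0.0, -14.2, -0.8, 0.0, 0.0, -0.0], [-0.1, -14.3, -0.8, 0.0, 0.0, -0.1], [-0.0, -14.2, -0.7, 0.1, 0.0, -0.0], [-0.0, -14.3, -0.7, 0.0, 0.0, -0.1], [-0.0, -14.2, -0.8, 0.1, 0.1, -0.0]]
```

Call:
arm_command([
  [0,-14,1,0,0,0],
  [0,-14,0,0,0,0],
  [0,-14,0,0,0,0],
  [0,-14,0,0,0,0],
  [0,-14,0,0,0,0],
  [0,-14,0,0,0,0],
  [0,-14,0,0,0,0],
])

```text
clock: 4.0
position: [0.6414, 0.0817, 0.055]
tool_rot: [3.136, 0.0, 0.128]
force: [1.9, -2.5, -4.7]
grip_width: 0.0225
```

```bash
python3 plan.py 0.638 0.104 0.055 7.75 6
```

```text
t 4.0 pos [0.6414 0.0817 0.055 ] yaw [179.7   0.    7.3] F [ 1.9 -2.5 -4.7] w 0.0225 rows 4
[[-0.1, -5.6, -0.0, 0.1, 0.0, -0.1], [-0.1, -5.6, -0.0, 0.1, 0.0, -0.1], [-0.1, -5.7, -0.0, 0.1, 0.0, -0.1], [-0.1, -5.7, -0.0, 0.0, 0.0, -0.1]]
```

Call:
arm_command([
  [0,-6,0,0.1,0,0],
  [0,-6,0,0.1,0,0],
  [0,-5,0,0,0,0],
  [0,-4,0,0,0,0],
  [0,-4,0,0,0,0],
  [0,-4,0,0,0,0],
])

```text
clock: 4.6
position: [0.6384, 0.1042, 0.055]
tool_rot: [3.128, -0.0, 0.123]
force: [4.9, -18.4, -6.4]
grip_width: 0.0227
```

Call:
arm_command([
  [0,-4,0,0,0,0],
  [0,-4,0,0,0,0],
  [0,-4,0,0,0,0],
])

```text
clock: 4.9
position: [0.6385, 0.1039, 0.055]
tool_rot: [3.116, -0.001, 0.115]
force: [2.8, -18.0, -4.7]
grip_width: 0.0221
```

Call:
arm_command([
  [0,0,0,0,0,0],
  [0,0,0,0,0,0],
  [0,0,0,0,0,0],
  [0,0,-20,0.5,0,0],
  [0,0,-40,0.5,0,-0.5],
  [0,0,-40,0.5,0,-0.5],
], grip=70)

```text
clock: 5.5
position: [0.6359, 0.106, 0.1535]
tool_rot: [-3.14, 0.006, 0.132]
force: [1.3, 0.9, 1.6]
grip_width: 0.0599
```

```bash
python3 plan.py 0.42 0.26 0.16 -28.8 40
```

```text
t 5.5 pos [0.6359 0.106  0.1535] yaw [-179.9    0.4    7.6] F [1.3 0.9 1.6] w 0.0599 rows 7
[[-27.7, -25.9, -0.7, 0.0, 0.1, 5.2], [-29.9, -23.3, -0.8, 0.0, 0.0, 5.2], [-31.9, -20.5, -0.8, 0.0, 0.1, 5.2], [-33.6, -17.5, -0.8, 0.0, 0.0, 5.2], [-35.1, -14.3, -0.8, 0.0, 0.1, 5.2], [-36.2, -11.1, -0.9, 0.0, 0.0, 5.2], [-37.1, -7.8, -0.9, 0.0, 0.1, 5.2]]
```

Call:
arm_command([
  [-28,-26,0,0,0,5.2],
  [-30,-23,0,0,0,5.2],
  [-32,-21,0,0,0,5.2],
  [-34,-18,0,0,0,5.2],
  [-35,-14,0,0,0,5.2],
  [-36,-11,0,0,0,5.2],
  [-37,-8,0,0,0,5.2],
  [0,0,0,0,0,0],
], grip=100)

```text
clock: 6.3
position: [0.4158, 0.2703, 0.1615]
tool_rot: [-3.131, 0.002, -0.529]
force: [1.8, -0.2, -0.6]
grip_width: 0.0854
```

```bash
cat > look.py <<'E'
from m import *; np.set_printoptions(precision=4,suppress=True)
import sys
k=sys.argv[1]
for n in('top','side'):
    f=grab(n); X=cloud(f); np.savez(n+k+'.npz',**f)
    P,_=seg(X,(.59,.06),(.69,.15),.07,.095); print(n,'handle',len(P),P.mean(0),cv2.minAreaRect(P[:,:2].astype(np.float32)*1000))
    P,_=seg(X,(.55,-.1),(.75,.075),.050,.064); print(' lower',len(P),np.median(P[:,2])); r=fit(P,.135); print(r.x,np.degrees(r.x[2]),r.fun)
    P,_=seg(X,(.55,-.1),(.75,.09),.069,.09)
    if len(P)>4:
        l,c=cv2.kmeans(P[:,:2].astype(np.float32),2,None,(3,50,1e-6),5,0)[1:]; print(' dowels',[(int((l==i).sum()),P[(l==i)[:,0]].mean(0)) for i in(0,1)])
    P,_=seg(X,(.55,-.3),(.8,-.08),.112,.128); print(' bridge',len(P),cv2.minAreaRect(P[:,:2].astype(np.float32)*1000))
    if n=='top':
        x,y=f['color'][90:210,120:360],0; cv2.imwrite('pics/'+n+k+'.png',cv2.resize(x[:,:,::-1],None,fx=3,fy=3))
    else: cv2.imwrite('pics/'+n+k+'.png',cv2.resize(f['color'][100:260,160:360][:,:,::-1],None,fx=3,fy=3))
E
python3 look.py 1; python3 plan.py .447 .240 .10 -28.8
```

```text
top handle 108 [0.6386 0.1019 0.0836] ((639.007568359375, 102.69824981689453), (23.536550521850586, 30.263444900512695), 8.296142578125)
 lower 827 0.05798332945143538
[ 0.6539 -0.0105  0.1345] 7.703997919421268 0.004004471573029161
 dowels [(10, array([0.638 , 0.0883, 0.0816])), (19, array([ 0.6557, -0.026 ,  0.0771]))]
 bridge 1444 ((673.6499633789062, -160.0308837890625), (144.65090942382812, 70.52874755859375), 7.693897247314453)
side handle 61 [0.6354 0.0962 0.0806] ((637.1377563476562, 99.33193969726562), (25.908220291137695, 31.78885269165039), 8.806200981140137)
 lower 343 0.05768340447937616
[ 0.6515 -0.0102  0.1448] 8.296094893803824 0.23484049182496586
 dowels [(22, array([ 0.6536, -0.0265,  0.0735])), (23, array([0.6366, 0.0868, 0.0785]))]
 bridge 751 ((673.0142822265625, -160.9656982421875), (148.85272216796875, 74.7718734741211), 7.695625305175781)
t 6.4 pos [0.4191 0.2675 0.1619] yaw [-179.3   -0.   -30.3] F [0.7 0.2 0.5] w 0.0855 rows 2
[[19.0, 5.2, 30.9, -0.3, -0.0, -0.8], [18.8, 5.3, 30.9, -0.4, -0.0, -0.7]]
```

```bash
python3 - <<'E'
from m import *; np.set_printoptions(precision=4,suppress=True)
c=np.array([.6539,-.0105]);a=np.radians(7.7);R=np.array([[np.cos(a),-np.sin(a)],[np.sin(a),np.cos(a)]])
for n in('top','side'):
    X=cloud(dict(np.load(n+'1.npz'))); m=(X[...,2]>.066)&(X[...,2]<.09); P=X[m]; L=(P[:,:2]-c)@R*1000
    for y in(-44,25):
        k=(abs(L[:,0])<15)&(abs(L[:,1]-y)<15); print(n,y,k.sum(),L[k].mean(0),L[k].min(0),L[k].max(0),P[k,2].max())
E
```

```text
top -44 13 [ -1.0632 -44.9107] [ -5.0113 -49.5149] [  5.0571 -41.0164] 0.08420616716690649
top 25 9 [-0.4635 24.8035] [-4.0538 19.7868] [ 4.7654 28.8264] 0.0808085335152221
side -44 14 [ -2.7689 -47.2896] [ -8.321  -52.3829] [  2.1635 -41.175 ] 0.07849711892740821
side 25 12 [-2.3945 21.4377] [-7.3537 17.7311] [ 4.2984 25.47  ] 0.07678711570956934
```

View pics/top1.png

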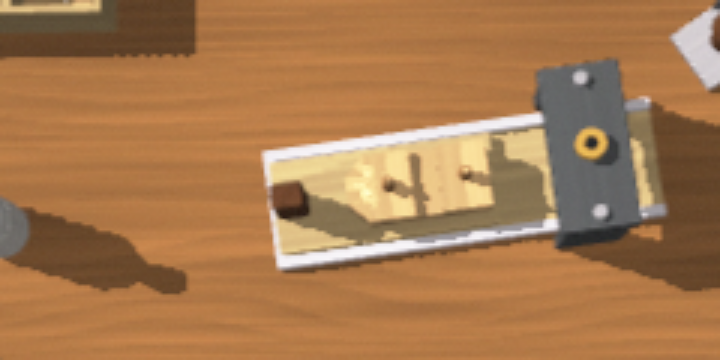

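Both dowels are now clear of the bridge, at about crop (390,185) and (465,172), and the sled is at its stop (0.151 m measured). Next I pick up the upper half.

Call:
arm_command([
  [19,5,30,-0.3,0,-0.8],
  [19,5,30,-0.4,0,-0.7],
  [0,0,0,0,0,0],
])

```text
clock: 6.7
position: [0.4515, 0.2391, 0.1012]
tool_rot: [-3.138, -0.002, -0.499]
force: [-0.6, -0.6, 0.0]
grip_width: 0.0854
```

```bash
python3 plan.py .4472 .2402 .026 -28.8 12
```

```text
t 6.7 pos [0.4515 0.2391 0.1012] yaw [-1.798e+02 -1.000e-01 -2.860e+01] F [-0.6 -0.6  0. ] w 0.0854 rows 7
[[-0.6, 0.2, 10.7, -0.0, -0.0, 0.0], [-0.6, 0.2, 10.8, -0.0, -0.0, 0.0], [-0.6, 0.2, 10.7, -0.0, -0.0, 0.0], [-0.7, 0.2, 10.8, -0.1, -0.0, 0.0], [-0.6, 0.2, 10.7, -0.0, -0.0, 0.1], [-0.7, 0.1, 10.8, -0.1, -0.1, 0.0], [-0.6, 0.2, 10.7, -0.0, -0.0, 0.1]]
```

Call:
arm_command([
  [-1,0.2,11,0,0,0],
  [-1,0.2,11,0,0,0],
  [-1,0.2,11,0,0,0],
  [-1,0.2,11,-0.1,0,0],
  [-0.5,0.2,11,0,0,0],
  [0,0,10,-0.1,0,0.2],
  [0,0,8,0,0,0],
  [0,0,0,0,0,0],
])

```text
clock: 7.5
position: [0.448, 0.241, 0.0235]
tool_rot: [-3.14, -0.002, -0.504]
force: [-0.5, 0.3, 1.3]
grip_width: 0.0852
```

```bash
python3 plan.py .4472 .2402 .026 -28.8 12
```

```text
t 7.5 pos [0.448  0.241  0.0235] yaw [-1.799e+02 -1.000e-01 -2.890e+01] F [-0.5  0.3  1.3] w 0.0852 rows 1
[[-0.3, 1.1, -2.5, -0.1, -0.1, -0.1]]
```

Call:
arm_command([
  [0,1,-3,0,0,0],
  [0,0,0,0,0,0],
  [0,0,0,0,0,0],
  [0,0,0,0,0,0],
  [0,0,0,0,0,0],
  [0,0,0,0,0,0],
], grip=0, grip_force=90)

```text
clock: 8.1
position: [0.4483, 0.2404, 0.0281]
tool_rot: [-3.138, -0.003, -0.504]
force: [0.2, -0.4, 0.6]
grip_width: 0.0002
```

Call:
arm_command([
  [0,0,-10,0,0,0],
  [0,0,-30,0,0,0],
  [0,0,-40,0,0,0],
  [0,0,-40,0,0,0],
  [0,0,0,0,0,0],
  [0,0,0,0,0,0],
])

```text
clock: 8.7
position: [0.4473, 0.2392, 0.1552]
tool_rot: [-3.138, -0.002, -0.506]
force: [-0.1, 0.2, -0.5]
grip_width: 0.0001
```

```bash
cat > held.py <<'E'
# pose of held upper half relative to TCP, from the top camera
from m import *; np.set_printoptions(precision=4,suppress=True)
from scipy.spatial.transform import Rotation as Ro
f=grab('top'); o=bot.observe(); X=cloud(f); p=o['position']; R=Ro.from_euler('xyz',o['tool_rot']); yaw=np.radians(o['tool_rot'][2]*0)+o['tool_rot'][2]
f2=grab('side'); np.savez('held_side.npz',**f2); np.savez('held_top.npz',**f)
cv2.imwrite('pics/held_s.png',cv2.resize(f2['color'][80:260,150:350][:,:,::-1],None,fx=3,fy=3)); 
uv=f['R']@p+f['t']; u,v=(uv[:2]/uv[2]*f['f']+[f['cx'],f['cy']]).astype(int); print(u,v)
cv2.imwrite('pics/held_t.png',cv2.resize(f['color'][max(v-60,0):v+60,max(u-70,0):u+70][:,:,::-1],None,fx=5,fy=5))
for n,Y in(('top',X),('side',cloud(f2))):
    d=(Y-p).reshape(-1,3); q=R.inv().apply(np.nan_to_num(d,nan=9)) 
    k=(abs(q[:,0])<.04)&(abs(q[:,1])<.08)&(q[:,2]>-.03)&(q[:,2]<.0); q=q[k]*1000
    print(n,k.sum(),'tool z of top: ',np.percentile(q[:,2],[10,50,90]))
    for lo in range(-80,80,10):
        s=q[(q[:,1]>=lo)&(q[:,1]<lo+10)]
        if len(s)>3: print(lo,len(s),'x',s[:,0].min(),s[:,0].max(),'y',s[:,1].min(),s[:,1].max(),'z',np.median(s[:,2]))
E
python3 held.py; python3 plan.py .6535 -.0146 .14 7.7 40
```

```text
156 227
t 8.8 pos [0.4474 0.2389 0.1544] yaw [-1.799e+02 -1.000e-01 -2.900e+01] F [ 0.5  0.6 -1. ] w 0.0 rows 9
[[33.7, 13.5, 1.7, -0.0, -0.0, -4.1], [32.6, 15.9, 1.6, -0.0, -0.0, -4.1], [31.4, 18.2, 1.7, -0.0, -0.0, -4.1], [30.0, 20.4, 1.6, -0.0, -0.0, -4.1], [28.5, 22.5, 1.7, -0.0, -0.0, -4.1], [26.8, 24.5, 1.6, -0.0, -0.0, -4.0], [25.0, 26.3, 1.7, -0.0, -0.1, -4.1], [23.1, 28.0, 1.6, -0.0, -0.0, -4.0]]Traceback (most recent call last):
  File "held.py", line 12, in <module>
    print(n,k.sum(),'tool z of top: ',np.percentile(q[:,2],[10,50,90]))
                                      ~~~~~~~~~~~~~^^^^^^^^^^^^^^^^^^^
    return _quantile_unchecked(
        a, q, axis, out, overwrite_input, method, keepdims, weights)
    return _ureduce(a,
                    func=_quantile_ureduce_func,
    ...<5 lines>...
                    overwrite_input=overwrite_input,
                    method=method)
    r = func(a, **kwargs)
    result = _quantile(arr,
                       quantiles=q,
    ...<2 lines>...
                       out=out,
                       weights=wgt)
    slices_having_nans = np.isnan(arr[-1, ...])
                                  ~~~^^^^^^^^^
IndexError: index -1 is out of bounds for axis 0 with size 0
```

The gripper shut fully, so the grasp missed. I'll look at both pictures.

View pics/held_s.png

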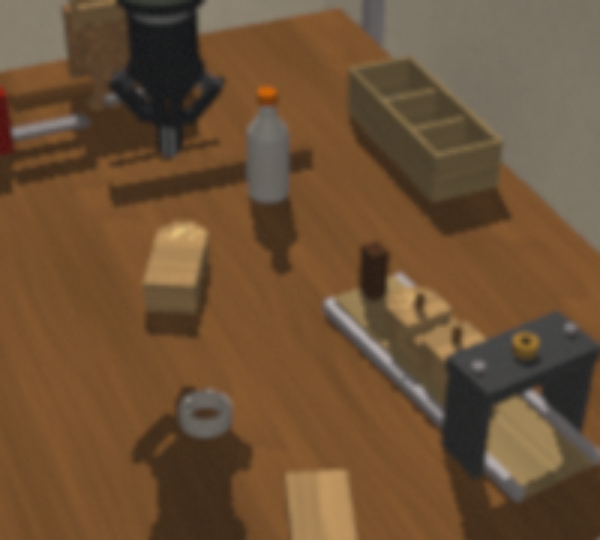

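View pics/held_t.png

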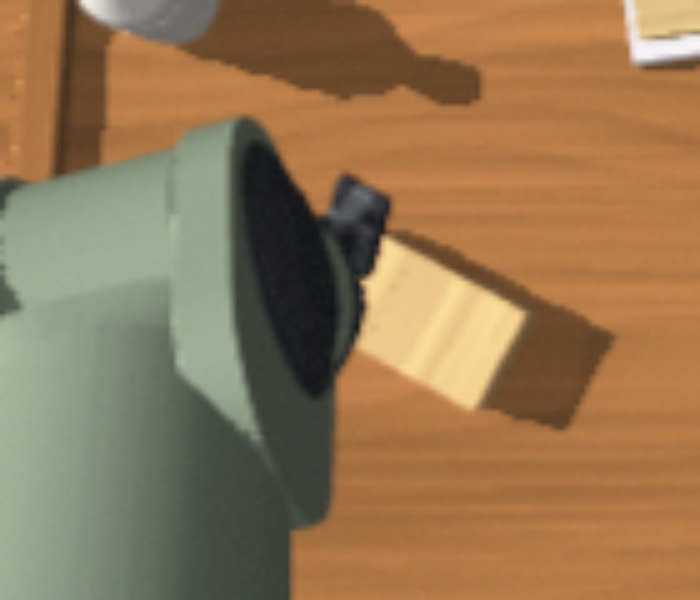

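```bash
python3 - <<'E'
from m import *; np.set_printoptions(precision=4,suppress=True)
p=bot.observe()['position']
for n in('top','side'):
    f=dict(np.load(f'held_{n}.npz')); X=cloud(f)
    uv=f['R']@p+f['t']; print(n,'tcp px',uv[:2]/uv[2]*f['f']+[f['cx'],f['cy']])
    P,m=seg(X,(.36,.15),(.54,.33),.034,.048); print(len(P),cv2.minAreaRect(P[:,:2].astype(np.float32)*1000)); r=fit(P,-.5);print(r.x,r.fun)
    P,_=seg(X,(.36,.15),(.54,.33),.07,.3); print('lowest arm/finger',P[P[:,2].argsort()[:5]])
E
```

```text
top tcp px [156.9545 227.8298]
669 ((438.5825500488281, 225.2666015625), (87.56344604492188, 60.66656494140625), 61.32026672363281)
[ 0.4396  0.2252 -0.4974] 0.0052440119520271574
lowest arm/finger [[0.454  0.2296 0.1863]
 [0.4562 0.2271 0.198 ]
 [0.4674 0.2163 0.2272]
 [0.472  0.2137 0.2282]
 [0.4628 0.2182 0.2289]]
side tcp px [206.8901 137.1567]
368 ((447.1158447265625, 241.11660766601562), (138.54278564453125, 61.01321792602539), 61.30486297607422)
[ 0.4468  0.2417 -0.4925] 0.619820236815083
lowest arm/finger [[0.4389 0.2408 0.1757]
 [0.4501 0.2318 0.1781]
 [0.4406 0.235  0.1785]
 [0.4512 0.2344 0.1803]
 [0.4427 0.2306 0.1805]]
```

```bash
python3 - <<'E'
from m import *; np.set_printoptions(precision=4,suppress=True)
p=bot.observe()['position']
f=dict(np.load('held_side.npz')); X=cloud(f)
for dz in(-.02,0,.02,.04):
    uv=f['R']@(p+[0,0,dz])+f['t']; print(dz,uv[:2]/uv[2]*f['f']+[f['cx'],f['cy']],uv[2])
print(np.round(X[122:142,202:212,2],3)); print(f['color'][122:142,206].tolist()); print(np.round(f['depth'][122:142,206],3))
f0=dict(np.load('side0.npz')); 
E
```

```text
-0.02 [207.2029 142.1385] 1.536547652211406
0 [206.8901 137.1567] 1.5240401830159276
0.02 [206.5721 132.0925] 1.5115327138204493
0.04 [206.2489 126.9437] 1.4990252446249708
[[ 0.215  0.219  0.219  0.214  0.219  0.22   0.22   0.218  0.209  0.002]
 [ 0.214  0.21   0.217  0.214  0.215  0.214  0.214  0.212  0.21  -0.   ]
 [ 0.207  0.206  0.211  0.213  0.211  0.211  0.206  0.209  0.201  0.001]
 [ 0.206  0.208  0.209  0.208  0.208  0.208  0.204  0.204  0.201 -0.004]
 [ 0.2    0.201  0.202  0.204  0.202  0.207    nan  0.203  0.199 -0.001]
 [ 0.196  0.197  0.202  0.196  0.199  0.199  0.199  0.203  0.192 -0.   ]
 [ 0.193  0.195  0.195  0.194  0.196  0.197  0.197  0.195  0.188  0.002]
 [ 0.186  0.193  0.189  0.193  0.188  0.195  0.188  0.191  0.     0.   ]
 [-0.001  0.184  0.191  0.188  0.187  0.19   0.186  0.184  0.005 -0.001]
 [ 0.002  0.001  0.182  0.182  0.183  0.183  0.18   0.    -0.001  0.003]
 [ 0.002  0.002  0.176  0.179  0.18   0.181  0.178 -0.    -0.002 -0.003]
 [-0.003  0.004 -0.004  0.004  0.001  0.     0.003 -0.005  0.002 -0.   ]
 [-0.003  0.006  0.002 -0.     0.002  0.004 -0.003 
[... 242 characters left out ...]
[ 0.023  0.019    nan  0.02   0.019  0.017  0.017  0.016  0.016  0.017]
 [ 0.02   0.016  0.02   0.019  0.016  0.018  0.016  0.015  0.011  0.01 ]
 [ 0.017  0.018  0.017  0.012  0.012  0.01   0.01   0.009  0.007  0.009]
 [ 0.012  0.011  0.014  0.009  0.004  0.007  0.003  0.004  0.001  0.008]]
[[43, 44, 43], [58, 58, 56], [62, 62, 61], [62, 62, 61], [62, 61, 61], [60, 59, 58], [59, 59, 58], [59, 59, 58], [61, 61, 61], [60, 58, 56], [70, 56, 45], [97, 65, 38], [120, 80, 43], [125, 83, 46], [122, 82, 45], [119, 80, 42], [106, 72, 40], [81, 56, 33], [70, 49, 29], [69, 47, 28]]
[1.476 1.478 1.482 1.482 1.489 1.489 1.491 1.5   1.499 1.5   1.5   1.835
 1.829 1.831 1.775 1.77  1.772 1.772 1.774 1.782]
```

The shut fingertips are really about 20 mm above the reported TCP, so they are some 37 mm shorter than the text says. The block didn't move; the fingers closed above it. I'll open the gripper and measure the tip height open.

Call:
arm_command([
  [0,0,10,0,0,0],
  [0,0,0,0,0,0],
  [0,0,0,0,0,0],
  [0,0,0,0,0,0],
  [0,0,0,0,0,0],
  [0,0,0,0,0,0],
  [0,0,0,0,0,0],
], grip=100)

```text
clock: 9.5
position: [0.4462, 0.2375, 0.1407]
tool_rot: [3.138, -0.001, -0.507]
force: [0.5, 0.5, 0.2]
grip_width: 0.0855
```

```bash
cat > tip.py <<'E'
from m import *; np.set_printoptions(precision=4,suppress=True)
f=grab('side'); X=cloud(f); p=bot.observe()['position']; D=X-p
k=(np.linalg.norm(D[...,:2],axis=-1)<.075)&(X[...,2]>.055); P=X[k]; P=P[P[:,2].argsort()[:40]]
print('tcp',p,'lowest',P[:8],'rel z',np.round((P[:40:5,2]-p[2])*1000,1))
cv2.imwrite('pics/tip.png',cv2.resize(f['color'][80:260,150:350][:,:,::-1],None,fx=3,fy=3))
E
python3 tip.py;python3 plan.py .4472 .2402 .03 -28.8 15
```

```text
tcp [0.4462 0.2375 0.1407] lowest [[0.4011 0.2538 0.1775]
 [0.4816 0.2108 0.1784]
 [0.4128 0.2676 0.1787]
 [0.4034 0.2496 0.1793]
 [0.4146 0.2729 0.1793]
 [0.4836 0.2067 0.1803]
 [0.3978 0.2533 0.1825]
 [0.4038 0.2499 0.1829]] rel z [36.7 39.6 43.4 45.5 46.9 48.  52.3 53.3]
t 9.55 pos [0.4462 0.2375 0.1407] yaw [179.8  -0.  -29.1] F [-0.7 -0.3  0.4] w 0.0853 rows 8
[[-0.1, -0.4, 13.8, 0.0, -0.0, -0.0], [-0.1, -0.4, 13.8, 0.0, -0.0, -0.0], [-0.1, -0.4, 13.9, 0.0, -0.0, -0.0], [-0.0, -0.4, 13.8, 0.0, -0.0, -0.1], [-0.1, -0.4, 13.9, 0.0, -0.0, -0.0], [-0.0, -0.4, 13.8, 0.1, -0.0, -0.1], [-0.1, -0.4, 13.9, 0.0, -0.0, -0.0], [-0.0, -0.3, 13.8, 0.1, -0.0, -0.1]]
```

Call:
arm_command([
  [0,-0.5,20,0,0,0],
  [0,-0.5,20,0,0,0],
  [0,-0.5,20,0,0,0],
  [0,-0.5,20,0,0,-0.1],
  [0,-0.5,20,0,0,0],
  [0,-0.5,18,0,0,0],
  [0,0,0,0,0,0],
])

```text
clock: 10.25
position: [0.4488, 0.2413, 0.0197]
tool_rot: [-3.141, -0.002, -0.504]
force: [-0.0, 0.3, 0.7]
grip_width: 0.0852
```

```bash
python3 plan.py .4472 .2402 -.016 -28.8 8
```

```text
t 10.25 pos [0.4488 0.2413 0.0197] yaw [-1.80e+02 -1.00e-01 -2.89e+01] F [-0.   0.3  0.7] w 0.0852 rows 5
[[-0.2, 0.3, 7.1, -0.0, -0.0, -0.0], [-0.2, 0.4, 7.1, -0.0, -0.0, -0.0], [-0.2, 0.3, 7.2, -0.0, -0.0, -0.0], [-0.2, 0.4, 7.1, -0.0, -0.1, -0.0], [-0.1, 0.3, 7.2, -0.0, -0.0, -0.1]]
```

Call:
arm_command([
  [-0.3,0.4,8,0,0,0],
  [-0.3,0.4,8,0,0,0],
  [-0.3,0.4,8,0,0,0],
  [0,0,6,0,0,0],
  [0,0,4,0,0,0],
  [0,0,0,0,0,0],
])

```text
clock: 10.85
position: [0.4484, 0.2413, -0.0149]
tool_rot: [-3.139, -0.003, -0.504]
force: [-0.7, -0.2, -0.2]
grip_width: 0.0854
```

Call:
arm_command([
  [0,0,0,0,0,0],
  [0,0,0,0,0,0],
  [0,0,0,0,0,0],
  [0,0,0,0,0,0],
  [0,0,0,0,0,0],
], grip=0, grip_force=90)

```text
clock: 11.35
position: [0.4489, 0.2416, -0.0138]
tool_rot: [-3.138, -0.003, -0.504]
force: [0.5, -0.0, -1.8]
grip_width: 0.0584
```

Call:
arm_command([
  [0,0,-10,0,0,0],
  [0,0,-25,0,0,0],
  [0,0,-30,0,0,0],
  [0,0,-30,0,0,0],
  [0,0,-25,0,0,0],
  [0,0,0,0,0,0],
])

```text
clock: 11.95
position: [0.4476, 0.2403, 0.113]
tool_rot: [-3.139, -0.002, -0.506]
force: [-0.2, 1.1, -2.2]
grip_width: 0.0588
```

```bash
python3 plan.py .6535 -.0146 .12 7.7 35
```

```text
t 11.95 pos [0.4476 0.2403 0.113 ] yaw [-1.798e+02 -1.000e-01 -2.900e+01] F [-0.2  1.1 -2.2] w 0.0588 rows 10
[[30.4, 12.3, -0.7, -0.0, -0.0, -3.7], [29.5, 14.2, -0.7, -0.0, -0.0, -3.7], [28.5, 16.1, -0.6, -0.0, -0.0, -3.7], [27.4, 17.9, -0.7, -0.0, -0.0, -3.7], [26.2, 19.7, -0.6, -0.0, -0.0, -3.6], [24.9, 21.3, -0.7, -0.0, -0.0, -3.7], [23.5, 22.8, -0.6, -0.0, -0.0, -3.6], [22.0, 24.3, -0.7, -0.0, -0.1, -3.7]]
```

Call:
arm_command([
  [30,12,0,0,0,-3.7],
  [30,14,0,0,0,-3.7],
  [29,16,0,0,0,-3.7],
  [27,18,0,0,0,-3.7],
  [26,20,0,0,0,-3.7],
  [25,21,0,0,0,-3.7],
  [24,23,0,0,0,-3.7],
  [22,24,0,0,0,-3.7],
])

```text
clock: 12.75
position: [0.6167, 0.0366, 0.1122]
tool_rot: [-3.138, 0.001, 0.04]
force: [-0.0, 1.0, -2.1]
grip_width: 0.0586
```

```bash
python3 plan.py .6538 -.0127 .105 7.7 20
```

```text
t 12.75 pos [0.6167 0.0366 0.1122] yaw [-179.8    0.     2.3] F [-0.   1.  -2.1] w 0.0586 rows 4
[[8.8, 12.7, 1.7, -0.1, 0.0, -1.4], [8.5, 12.9, 1.8, -0.0, 0.0, -1.3], [8.2, 13.1, 1.8, -0.1, 0.0, -1.4], [7.8, 13.3, 1.8, -0.0, 0.0, -1.3]]
```

Call:
arm_command([
  [9,13,2,-0.1,0,-1.4],
  [8,13,2,0,0,-1.3],
  [8,13,2,-0.1,0,-1.4],
  [8,10,2,0,0,-1.3],
  [0,0,0,0,0,0],
  [0,0,0,0,0,0],
])

```text
clock: 13.35
position: [0.6538, -0.0177, 0.1012]
tool_rot: [3.141, 0.005, 0.132]
force: [-0.7, -1.3, -2.0]
grip_width: 0.0587
```

```bash
cat > held2.py <<'E'
from m import *; np.set_printoptions(precision=2,suppress=True)
from scipy.spatial.transform import Rotation as Ro
o=bot.observe(); p=o['position']; R=Ro.from_euler('xyz',o['tool_rot'])
for n in('top','side'):
    f=grab(n); Y=cloud(f); np.savez(f'h2{n}.npz',**f)
    q=R.inv().apply(np.nan_to_num((Y-p).reshape(-1,3),nan=9))*1000; q[:,1]*=-1   # y now = block +y ; z down
    k=(abs(q[:,0])<40)&(abs(q[:,1])<85)&(q[:,2]>-62)&(q[:,2]<-8); q=q[k]
    for lo in range(-80,80,10):
        s=q[(q[:,1]>=lo)&(q[:,1]<lo+10)]
        if len(s)>3: print(n,lo,len(s),'x',s[:,0].min(),s[:,0].max(),'y',s[:,1].min(),s[:,1].max(),'z pct',np.percentile(s[:,2],[2,50,98]))
    uv=f['R']@p+f['t']; u,v=(uv[:2]/uv[2]*f['f']+[f['cx'],f['cy']]).astype(int)
    cv2.imwrite(f'pics/h2{n}.png',cv2.resize(f['color'][max(v-60,0):v+60,max(u-70,0):u+70][:,:,::-1],None,fx=5,fy=5))
E
python3 held2.py; python3 plan.py .6538 -.0127 .105 7.7 20
```

```text
top -70 13 x -29.362302888110957 -0.4319714853228382 y -62.16563024946959 -60.014693475196964 z pct [-57.18 -54.36 -37.28]
top -60 39 x -29.412377221884 -3.8567126144857706 y -59.8919515995085 -50.76139024452856 z pct [-58.79 -53.39 -22.06]
side -70 151 x -32.10604584423512 30.429919018932654 y -67.43150134478071 -60.0787268530799 z pct [-56.24 -37.85 -15.79]
side -60 71 x -32.4713601715723 32.16229790578698 y -59.99822668910098 -50.46439633415623 z pct [-57.37 -51.26 -16.71]
side -50 61 x -33.524302318602636 31.20311872795595 y -49.83212113323796 -40.00969345764775 z pct [-56.91 -52.73 -15.73]
side -40 57 x -32.591267639681476 29.66562844272486 y -39.86883027577375 -30.600932240520883 z pct [-57.15 -52.09 -17.27]
side -30 54 x -32.68904995315898 30.545241257583246 y -29.880472775728872 -20.02473445594709 z pct [-57.39 -53.55 -17.4 ]
side -20 58 x -37.907152943589516 33.269584888278395 y -19.928789005868122 -10.199857276453528 z pct [-59.01 -53.68 -26.09]
side -10 65 x -39.67861201610763 39.87022627855454 y -9.994674516436003 -0.4177991462804467 z pct [-60.19 -52.95 -28.35]
side 0 35 x -31.116123466442936 32.26598214819073 y 0.02940755333448428 9.888780634398 z pct [-58.87 -53.88 -17.93]
side 10 27 x -29.45741509832037 32.52537879900071 y 10.030559503940259 19.478700440678427 z pct [-59.45 -54.41 -17.62]
side 20 22 x -32.20375081157283 31.68839511874453 y 20.060032494957287 29.583924577958783 z pct [-56.11 -52.14 -18.99]
side 30 17 x -34.07408701108609 27.366474046340528 y 30.922871318726898 39.770055464800436 z pct [-55.46 -35.23 -16.24]
side 40 12 x -32.69591542662787 15.913027731083845 y 40.012070254599294 47.38192634873116 z pct [-56.8  -26.66 -15.7 ]
t 13.45 pos [ 0.6539 -0.0174  0.1015] yaw [179.9   0.3   7.6] F [-0.1  0.3 -2.3] w 0.0582 rows 1
[[0.5, -4.7, -3.5, 0.1, 0.3, -0.1]]
```

View pics/h2side.png

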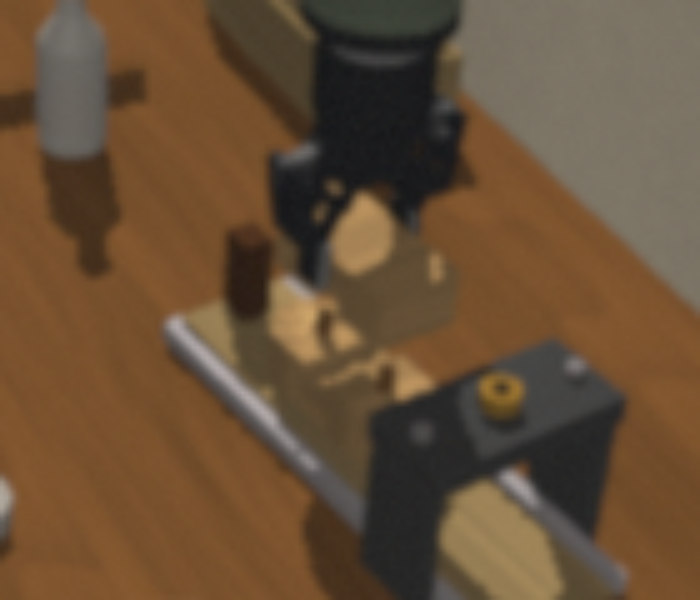

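The block is held level over the dowels, with its square end toward the bridge (crop (420,290)) and the taper toward the handle. Heights agree with the 40 mm block. Fine alignment next.

Call:
arm_command([
  [0.5,-5,5,0.1,0.2,0],
  [0,0,5,0,0,0],
  [0,0,0,0,0,0],
  [0,0,0,0,0,0],
])

```text
clock: 13.85
position: [0.6528, -0.0095, 0.0907]
tool_rot: [-3.14, 0.001, 0.135]
force: [-1.0, 0.7, -1.8]
grip_width: 0.059
```

```bash
python3 plan.py .6538 -.0127 .075 7.7 20
```

```text
t 13.85 pos [ 0.6528 -0.0095  0.0907] yaw [-1.799e+02  1.000e-01  7.700e+00] F [-1.   0.7 -1.8] w 0.059 rows 1
[[0.5, 3.3, 15.6, -0.1, 0.1, 0.0]]
```

Call:
arm_command([
  [0.3,2,7,-0.1,0.1,0],
  [0,0,3,0,0,0],
  [0,0,0,0,0,0],
  [0,0,0,0,0,0],
])

```text
clock: 14.25
position: [0.6533, -0.0117, 0.0797]
tool_rot: [3.141, -0.001, 0.135]
force: [-1.3, -0.2, -1.9]
grip_width: 0.0586
```

```bash
python3 plan.py .6538 -.0127 .068 7.7 20
```

```text
t 14.25 pos [ 0.6533 -0.0117  0.0797] yaw [180.   -0.    7.7] F [-1.3 -0.2 -1.9] w 0.0586 rows 1
[[0.3, 1.0, 11.7, 0.0, -0.0, 0.0]]
```

Call:
arm_command([
  [0.3,0.9,4,0,0,0],
  [0,0,4,0,0,0],
  [0,0,3,0,0,0],
  [0,0,2,0,0,0],
])

```text
clock: 14.65
position: [0.654, -0.0128, 0.0659]
tool_rot: [3.141, -0.001, 0.135]
force: [0.6, 1.0, -0.9]
grip_width: 0.059
```

```bash
python3 plan.py .6538 -.0127 .06 7.7 20
```

```text
t 14.65 pos [ 0.654  -0.0128  0.0659] yaw [ 1.8e+02 -1.0e-01  7.7e+00] F [ 0.6  1.  -0.9] w 0.059 rows 1
[[-0.2, -0.1, 5.9, 0.0, -0.1, 0.0]]
```

Call:
arm_command([
  [0,0,2,0,0,0],
  [0,0,2,0,0,0],
  [0,0,2,0,0,0],
])

```text
clock: 14.95
position: [0.6541, -0.0128, 0.0593]
tool_rot: [3.141, -0.001, 0.135]
force: [1.0, -0.9, -1.8]
grip_width: 0.0587
```

Call:
arm_command([
  [0,0,2,0,0,0],
  [0,0,2,0,0,0],
  [0,0,2,0,0,0],
])

```text
clock: 15.25
position: [0.6541, -0.0133, 0.0529]
tool_rot: [3.141, -0.001, 0.134]
force: [0.5, -0.1, -1.1]
grip_width: 0.0588
```

Call:
arm_command([
  [0,0,2,0,0,0],
  [0,0,2,0,0,0],
  [0,0,2,0,0,0],
])

```text
clock: 15.55
position: [0.6541, -0.0133, 0.0464]
tool_rot: [3.141, -0.001, 0.134]
force: [-0.7, -1.0, -0.6]
grip_width: 0.0587
```

Call:
arm_command([
  [0,0,2,0,0,0],
  [0,0,2,0,0,0],
])

```text
clock: 15.75
position: [0.6542, -0.0136, 0.0436]
tool_rot: [3.141, -0.002, 0.134]
force: [-21.2, -2.0, 55.7]
grip_width: 0.0584
```

Call:
arm_command([
  [0,0,0.5,0,0,0],
  [0,0,0.5,0,0,0],
])

```text
clock: 15.95
position: [0.6542, -0.0137, 0.0439]
tool_rot: [3.141, -0.002, 0.134]
force: [-2.6, -0.7, 4.2]
grip_width: 0.0587
```

```bash
sleep 1; python3 look.py 2 2>&1 | grep -v dowels; python3 -c "
from h import *
o=bot.observe();print(o['clock'],o['position'],o['tool_rot'],o['force'],o['moment'])"
```

```text
top handle 80 [0.6393 0.1049 0.0837] ((639.4403076171875, 102.96708679199219), (24.273487091064453, 27.715177536010742), 10.956433296203613)
 lower 6 0.05589899023654646
[ 0.6317 -0.0683  0.2414] 13.833336061252329 3.114783647454417e-11
 bridge 1440 ((673.75244140625, -159.93370056152344), (144.11444091796875, 70.83258056640625), 7.286492347717285)
side handle 48 [0.6325 0.0984 0.0795] ((635.0450439453125, 99.16647338867188), (22.37282371520996, 30.777721405029297), 7.071877479553223)
 lower 62 0.05688552990545864
[ 0.6264 -0.0247  0.4645] 26.616656358726775 0.0029705367781507172
 bridge 752 ((671.8452758789062, -162.21791076660156), (147.0981903076172, 74.376708984375), 6.8927001953125)
16.05 [ 0.65422384 -0.0136482   0.04386895] [ 3.14145627e+00 -2.04899320e-03  1.33636383e-01] [-4.73426775 -0.34343246  7.55061449] [0.09368666 0.82211387 0.12749726]
```

Call:
arm_command([
  [0,0,1,0,0,0],
  [0,0,1,0,0,0],
  [0,0,1,0,0,0],
])

```text
clock: 16.35
position: [0.6543, -0.0136, 0.0438]
tool_rot: [-3.141, -0.003, 0.134]
force: [-8.7, -0.5, 17.6]
grip_width: 0.0586
```

```bash
cat > st.py <<'E'
from m import *
from scipy.spatial.transform import Rotation as Ro
np.set_printoptions(precision=4,suppress=True)
for i in range(6):
    f=grab('side'); o=bot.observe(); print(o['clock'],o['position'],o['tool_rot'],o['force'])
save(f,'fin_s.png'); t=grab('top')
cv2.imwrite('pics/fin.png',cv2.resize(f['color'][150:260,230:370][:,:,::-1],None,fx=5,fy=5))
p=o['position']; a=o['tool_rot'][2]; L=(cloud(f)-[.6535,-.0107,0]); c,s=np.cos(.1344),np.sin(.1344)
x=L[...,0]*c+L[...,1]*s; y=-L[...,0]*s+L[...,1]*c; z=L[...,2]
k=(abs(x)<32)&(y>-.062)&(y<-.02)&(z>.085)&(z<.11)&(abs(x)<.02); print('upper top z',np.median(z[k]),k.sum())
for n,z0,z1 in(('upper',.064,.092),('lower',.026,.054)):
    k=(abs(x)<.025)&(abs(y+.065)<.012)&(z>z0)&(z<z1); print('square-end y',n,np.median(y[k])*1000,k.sum())
    k=(abs(y+.03)<.03)&(abs(x+.03)<.01)&(z>z0)&(z<z1); print(' -x side',n,np.median(x[k])*1000,k.sum())
E
python3 st.py
```

```text
16.4 [ 0.6542 -0.0136  0.0438] [-3.1406 -0.0027  0.1337] [-8.7906  0.6003 17.327 ]
16.45 [ 0.6542 -0.0136  0.0438] [-3.1406 -0.0027  0.1337] [-8.1148 -0.754  17.7559]
16.5 [ 0.6542 -0.0136  0.0438] [-3.1406 -0.0027  0.1336] [-7.6962 -1.0677 17.2582]
16.55 [ 0.6542 -0.0136  0.0438] [-3.1406 -0.0027  0.1337] [-7.9404 -0.3955 17.8624]
16.6 [ 0.6542 -0.0136  0.0438] [-3.1406 -0.0027  0.1337] [-8.1463 -0.1316 17.5939]
16.65 [ 0.6542 -0.0136  0.0438] [-3.1407 -0.0027  0.1337] [-7.5325  0.2675 17.0355]
upper top z 0.09817187306266699 103
square-end y upper -64.76790447843881 75
 -x side upper -29.63124552810679 83
square-end y lower -63.782236019715 1
 -x side lower -29.966345553032017 77
```

View pics/fin.png

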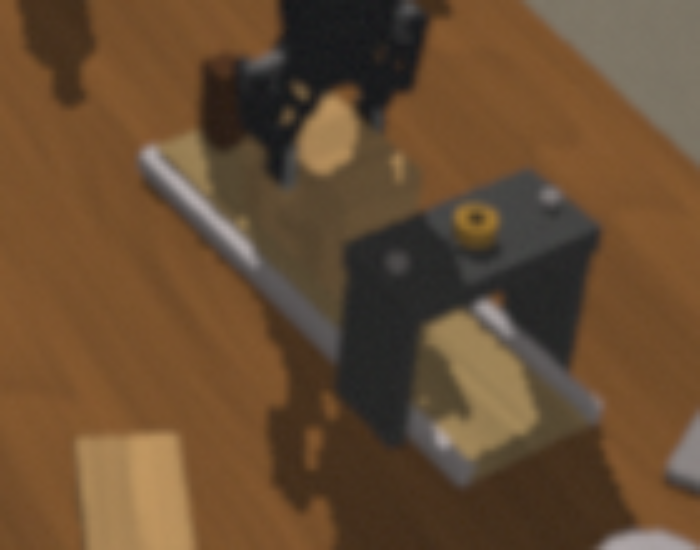

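The picture shows the upper half seated flush on the lower half, around (330,190). The fingers are on its sides and the sled is out, clear of the bridge. I'm handing the job in.

```bash
python3 -c "
from workcell import bot
print(bot.job_done()); o=bot.observe(); print(o['clock'],o['position'],o['force'],o['grip_width'])"
```

```text
the job is handed in; nothing more can be done
None
the job is handed in; nothing more can be done
```

I pulled the sled to its stop and set the tapered upper half over both dowels, tapered ends together. I pressed it home and handed the job in at about 16.7 s, still gripping and pushing down. No verdict was reported.

**Last checks:**
- **Seating:** the top of the upper half stood at 98.2 mm (98 mm expected), and its visible sides lined up with the lower half to about 1 mm. Tilt was under 0.2°, read from the gripper.
- **Push:** it held steady at about 17.5 N downward, with about 8 N sideways at the wrist.
- **Sled:** it measured about 0.151 m out after the pull. The handle stood in the same place, within the scatter of the measurement, once the half was seated.
- **Bystanders:** I did not measure them again at the end. None was touched that I know of.

**What went wrong or disagreed:**
- **Missed grasp:** the first try at the upper half closed above it, without moving it. Shut, the fingertips stood about 20 mm behind the reported TCP, not 17 mm ahead of it as the text says. I measured this with the side camera and grasped lower.
- **Side camera:** it read 2–3 mm off from the top camera on the dowels. I relied on the top camera for sideways positions, which leaves the alignment along the half less certain: only one usable pixel showed the lower half's square end in the final side view.
- **Force spike:** the wrist force briefly reached about 56 N upward when the halves met, below the 120 N wrist limit.

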